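Close a board-computer enclosure: lid on, four clips snapped crosswise

TASK

Put the loose lid back on the grey board-computer enclosure, lowering it gently until it sits flat on the rim with all four clips still open. Then snap the four blue clips fully shut over the rim in crosswise order, so that the seal is pressed evenly: one clip, then the one at the opposite corner, then the remaining two. Leave the tower of boards, parts tray, power adapter and screwdriver where they are.

Things in the scene. Friction and masses are not known exactly. Their poses are not given: they have to be found in the camera images.
- box: grey plastic enclosure base, open on top, screwed to the shelf (cannot move), a board computer inside. Origin: centre of its underside on the shelf, z up, x along its long side. Walls 150 x 98 mm outside, 3 mm thick, 66 mm high; low screw feet reach to x = +-94 mm. Round the top an outward flange 166 x 114 mm, 5 mm thick.
- rim (a point): centre of the box's mouth, level with the top of its rim, 66 mm above the shelf. The mouth is 144 x 92 mm inside.
- lip (a point): on the box: middle of the rounded, turned-down lip along the flange's +y edge (a like one on the -y edge), which the clips hook under. Each is 5 mm thick and 165 mm long; the lips are 118 mm over both, their bottoms 9.5 mm below the rim.
- lid: loose lid, about 0.44 kg: dark grey frame 166 x 114 x 5 mm, clear window, black bridge handle on top, four blue hinged clips on its long edges. Origin: centre of the frame's underside (which lies on the rim), z up, x along its long side. A rounded tongue 142 x 90 mm hangs 7 mm below it and enters the mouth with 1 mm to spare all round. Home: origin at rim, x axes parallel, either way round.
- lid_handle (a point): middle of the handle's black bar, 28 mm above the lid's underside. Bar 112 mm long along the lid's x, 12 mm wide (y) and 12 mm high, on two posts 12 mm square at x = +-50 mm; between them free below, down to the frame's top 23 mm under the bar's middle. The lid starts right way up on the shelf, standing on its tongue.
- clip_a (a joint): angle of a blue clip on the lid's edge, clip_c at the opposite corner, clip_b on the same edge. 0 = fully shut (flap hanging straight down, hooked under the lip), 1.57 = straight out sideways, 2.4 = its limit, folded up. Starts at 1.75 to 2.15 and stays where it is left (hinge friction 0.015 N m). Off the box it swings freely down to 0.
- clip_a_hinge (a point): middle of clip_a's hinge line, which runs along the lid's x: at (x, y) = (+50, +59) mm in the lid's frame, 2.5 mm above its underside. Pressed down from above, the clip folds easily to about 0.6; then its hook must spring under the lip: a push of about 4 to 6 N near the free end, toward the lid's middle; past 0.25 it snaps home, and stops hard at 0.
- clip_a_tip (a point): free end of clip_a's flap, middle of its outer face, 34 mm from the hinge line; it swings with the clip. Flap 36 mm wide along the hinge, 3 mm thick. Shut, its outer face is 4.5 mm outside the hinge line (63.5 mm from the lid's middle), and a small lip at the free end reaches 7.5 mm outside it, 28 to 31 mm below the lid's underside.
- clip_b (a joint): angle of a blue clip on the lid's edge, clip_d at the opposite corner, clip_a on the same edge. 0 = fully shut (flap hanging straight down, hooked under the lip), 1.57 = straight out sideways, 2.4 = its limit, folded up. Starts at 1.75 to 2.15 and stays where it is left (hinge friction 0.015 N m). Off the box it swings freely down to 0.
- clip_b_hinge (a point): middle of clip_b's hinge line, which runs along the lid's x: at (x, y) = (-50, +59) mm in the lid's frame, 2.5 mm above its underside. Pressed down from above, the clip folds easily to about 0.6; then its hook must spring under the lip: a push of about 4 to 6 N near the free end, toward the lid's middle; past 0.25 it snaps home, and stops hard at 0.
- clip_b_tip (a point): free end of clip_b's flap, middle of its outer face, 34 mm from the hinge line; it swings with the clip. Flap 36 mm wide along the hinge, 3 mm thick. Shut, its outer face is 4.5 mm outside the hinge line (63.5 mm from the lid's middle), and a small lip at the free end reaches 7.5 mm outside it, 28 to 31 mm below the lid's underside.
- clip_c (a joint): angle of a blue clip on the lid's edge, clip_a at the opposite corner, clip_d on the same edge. 0 = fully shut (flap hanging straight down, hooked under the lip), 1.57 = straight out sideways, 2.4 = its limit, folded up. Starts at 1.75 to 2.15 and stays where it is left (hinge friction 0.015 N m). Off the box it swings freely down to 0.
- clip_c_hinge (a point): middle of clip_c's hinge line, which runs along the lid's x: at (x, y) = (-50, -59) mm in the lid's frame, 2.5 mm above its underside. Pressed down from above, the clip folds easily to about 0.6; then its hook must spring under the lip: a push of about 4 to 6 N near the free end, toward the lid's middle; past 0.25 it snaps home, and stops hard at 0.
- clip_c_tip (a point): free end of clip_c's flap, middle of its outer face, 34 mm from the hinge line; it swings with the clip. Flap 36 mm wide along the hinge, 3 mm thick. Shut, its outer face is 4.5 mm outside the hinge line (63.5 mm from the lid's middle), and a small lip at the free end reaches 7.5 mm outside it, 28 to 31 mm below the lid's underside.
- clip_d (a joint): angle of a blue clip on the lid's edge, clip_b at the opposite corner, clip_c on the same edge. 0 = fully shut (flap hanging straight down, hooked under the lip), 1.57 = straight out sideways, 2.4 = its limit, folded up. Starts at 1.75 to 2.15 and stays where it is left (hinge friction 0.015 N m). Off the box it swings freely down to 0.
- clip_d_hinge (a point): middle of clip_d's hinge line, which runs along the lid's x: at (x, y) = (+50, -59) mm in the lid's frame, 2.5 mm above its underside. Pressed down from above, the clip folds easily to about 0.6; then its hook must spring under the lip: a push of about 4 to 6 N near the free end, toward the lid's middle; past 0.25 it snaps home, and stops hard at 0.
- clip_d_tip (a point): free end of clip_d's flap, middle of its outer face, 34 mm from the hinge line; it swings with the clip. Flap 36 mm wide along the hinge, 3 mm thick. Shut, its outer face is 4.5 mm outside the hinge line (63.5 mm from the lid's middle), and a small lip at the free end reaches 7.5 mm outside it, 28 to 31 mm below the lid's underside.
- board_tower: loose bystander: four green boards between clear plates on brass posts, 104 x 76 x 128 mm, 0.45 kg. Origin: centre of its underside. Leave alone.
- parts_tray: loose bystander: open yellow tray of standoffs and screws, 100 x 75 x 35 mm. Origin: centre of its underside. Leave alone.
- power_adapter: loose bystander: black power adapter, 88 x 52 x 32 mm. Origin: centre of its underside. Leave alone.
- screwdriver: loose bystander: screwdriver lying flat, about 170 mm long. Origin on its axis. Leave alone.
Not all that is in view belongs to the job. Leave any purple look-alike of the lid alone.

How it is judged:
By the outcome, as a careful person would: the job done as asked, in the order asked, and still so for the second after the job is handed in, with the robot touching nothing.
It also fails if it takes over 58 s, if anything falls off the work surface, if the arm or the gripper's body presses on something with over 40 N, if the wrist force passes 120 N, or if a joint passes its speed limit or range.

ROBOT

A 6-joint arm with a two-finger parallel gripper is mounted at the origin on the work surface. World frame = base frame: x ahead of the robot, y to its left, z up, the work surface at z = 0. Lengths are in m, angles in rad, forces in N, time in s.
With the tool pointing down it reaches from about 0.35 to 1 m from the base axis. Payload 7.1 kg.
Tool frame: the origin (TCP) lies between the finger pads; the fingertips stand arm.tip_reach ahead of it and the grasp point (between the pads) lies 8 mm behind it (arm.tip_reach is the distance from the TCP to the fingertips, in m); x points along the fingers, y is the direction in which the jaws open and shut, and the axes are right-handed (so a half turn about x gives the same grasp; the last joint's range is limited). The gripper opens to 85 mm and grips with 20 to 120 N. Pads are 22 mm wide; open, the fingers measure 114 mm over their backs; the gripper's body (76 mm by 85 mm) begins 54 mm behind the grasp point. The pads swing forward as they close: fully open they stand 13 mm farther back than shut.
Start: joints at [1.204, 0.423, 1.63, -0, 1.089, -0.019], TCP at [0.213, 0.588, 0.242] pointing down, gripper open.
Joint ranges: [-3, 3], [-0.9, 2.11], [0.09, 2.58], [-1.31, 4.45], [0.11, 2.69], [-2.54, 2.54]. Speed limits (rad/s): [2.39, 2.39, 3.01, 3.14, 3.14, 3.14].

INTERFACE

Orientations are given as [roll, pitch, yaw] about the fixed x, y, z axes, in that order (R = Rz(yaw) Ry(pitch) Rx(roll)).
In Python, from station import arm, grab_frame gives the robot as it stands.
- The arm moves only by the shell command python3 -m pendant 'ROWS' [OPENING]. ROWS is JSON, one flat list of numbers, 6 for each row, row after row: the shift along the world's x, y, z in m, then the turn, a rotation vector about the world's x, y, z in degrees. A call has 1 to 12 rows; each row is the pose to reach, as a shift and turn from the pose commanded when the call began; what a row does not reach only later rows make up. A row lasts 1/8 s, in which the tool goes at most 62.5 mm and 10.7 degrees, less where a joint would pass 70% of its speed; a pose out of reach is approached as far as the arm can. A call with a gripper value outside its range is refused whole. OPENING is the opening in per cent of the stroke, from 0 (shut) to 100 (fully open), set as the call begins (- or left out, the last holds). The fingers move at their own pace and stop on an object; the grip force is fixed at half the most. Time passes only in rows, so rows that repeat a pose let the fingers close. It gives the time, the measured TCP pose, the force and the opening at its end, in the units of the state.
- arm.sense(): the state, without advancing time (a new reading comes with each control period).
- grab_frame(name): name is "side" or "top"; returns a dict with "image" (420x560x3 uint8, blue, green, red), "depth" (420x560 float32, m along the optical axis (not along the pixel's ray), 0 where there is no reading), "fx", "fy", "cx", "cy" (pixels), "world_from_camera" (4x4, takes a point from camera to world coordinates). Camera axes: x right, y down, z forward; pixel columns grow to the right and rows downward; lengths in m; the calibration is good to about 2 mm. A picture is of the moment at which its call begins.
- arm.sign_off(): hands the job in, once; it reports no verdict.
The state is a dict: "t": time; "joint_positions": joint angles; "dq": joint speeds; "tau": joint torques, N m; "tcp_pos": TCP position; "tcp_rot": TCP orientation; "ft_force": force on the tool from outside, world axes, zero at the start; "ft_torque": the same for the moment, N m; "opening": opening from 0.0 (shut) to 1.0 (fully open).
Only numpy, scipy, OpenCV 4.12 (cv2) and the standard library are available. Lean on these libraries where they do the work, as an engineer would, in place of code of your own. Each camera call takes 0.05 s, during which the arm holds its last target. There are 200 camera calls.

## Working session

There is one attempt and no reset: what is moved stays moved. The work goes in short steps, Python scripts to look and compute and a shell command to move; the robot and the scene stay as the last step left them, time stands still between calls to the robot, and variables do not carry over. Pictures are saved under pics/ and viewed, about 8 in all and at most 12, crops included, and the job is handed in when it is done.

```bash
ls; mkdir -p pics; cat > h.py <<'E'
import numpy as np,cv2
from station import arm,grab_frame
def pts(f):
    d=f["depth"];v,u=np.mgrid[:d.shape[0],:d.shape[1]]
    P=np.stack([(u-f["cx"])/f["fx"]*d,(v-f["cy"])/f["fy"]*d,d],-1)
    T=np.array(f["world_from_camera"]);W=P@T[:3,:3].T+T[:3,3];W[d==0]=np.nan
    return W
def ray(f,u,v,z):
    T=np.array(f["world_from_camera"]);r=T[:3,:3]@np.array([(u-f["cx"])/f["fx"],(v-f["cy"])/f["fy"],1]);o=T[:3,3]
    return o+r*(z-o[2])/r[2]
E
python3 - <<'E'
from h import *
for n in("top","side"):
    f=grab_frame(n);cv2.imwrite(f"pics/{n}0.png",f["image"]);np.savez(f"{n}0.npz",**f);print(n,f["fx"],f["cx"],np.round(f["world_from_camera"],3).tolist())
s=arm.sense();print(arm.tip_reach,s)
E
```

```text
pics
top 529.3825982059028 272.39404759385815 [[-0.018, -0.992, 0.122, 0.372], [-1.0, 0.018, 0.003, -0.005], [-0.005, -0.122, -0.993, 1.705], [0.0, 0.0, 0.0, 1.0]]
side 396.83188653744065 280.38726132706563 [[-0.997, -0.012, 0.07, 0.496], [-0.068, 0.481, -0.874, 0.89], [-0.023, -0.876, -0.481, 0.564], [0.0, 0.0, 0.0, 1.0]]
0.011 {'t': 0.1, 'joint_positions': array([ 1.20398330e+00,  4.23773765e-01,  1.63062086e+00, -2.81631758e-05,
        1.08861127e+00, -1.89749821e-02]), 'dq': array([ 1.22659395e-03, -1.83482683e-03, -3.02556320e-03,  2.91929502e-05,
        1.38263512e-04,  2.71780493e-04]), 'tau': array([ 8.02779396e-04, -5.58423364e+01, -2.82445264e+01,  7.15638237e-06,
        3.00360654e-03,  1.69826291e-05]), 'tcp_pos': array([0.21283432, 0.58712622, 0.24161472]), 'tcp_rot': array([-1.57213031,  1.56938286, -1.91995527]), 'ft_force': array([-0.24694507, -0.3968013 ,  0.27805297]), 'ft_torque': array([0.03515178, 0.02769589, 0.0048369 ]), 'opening': 1.0013184063742635}
```

View pics/top0.png

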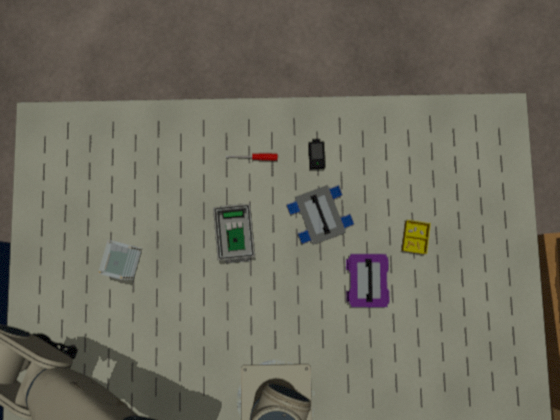

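View pics/side0.png

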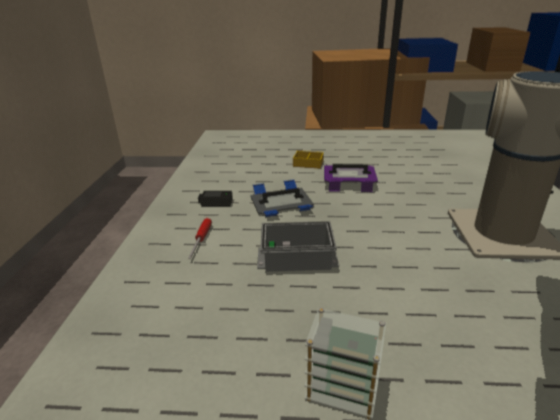

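Top view: the candidates are the grey lid with blue clips at (320,215), and the purple look-alike at (368,280), which I reject. The box is at (234,233), the tower at (120,261), the tray at (416,238), the adapter at (317,154) and the screwdriver at (255,157). I'll check the choice in a close crop and measure.

```bash
cat >> h.py <<'E'
def rect(W):
    (c,s,a)=cv2.minAreaRect((W[:,:2]*1000).astype(np.float32))
    b=cv2.boxPoints((c,s,a));e=[b[1]-b[0],b[2]-b[1]];l=max(e,key=np.linalg.norm)
    return np.round(c,1),np.round(s,1),round(np.degrees(np.arctan2(l[1],l[0]))%180,2)
E
python3 - <<'E'
from h import *
f=dict(np.load("top0.npz"));g=dict(np.load("side0.npz"))
c=lambda im,x,y,w,h,k:cv2.resize(im[y:y+h,x:x+w],None,fx=k,fy=k,interpolation=cv2.INTER_CUBIC)
a=c(f["image"],205,180,160,80,5);b=c(g["image"],190,175,160,100,4)
b=cv2.resize(b,(560,350));o=np.zeros((600,800,3),np.uint8);o[:400*1]=a;o[400:,:320]=cv2.resize(c(g["image"],240,175,80,50,4),(320,200));o[400:,330:650]=cv2.resize(c(g["image"],250,215,100,62,4),(320,200))
cv2.imwrite("pics/crop.png",o)
for n,F in(("top",f),("side",g)):
    W=pts(F);hsv=cv2.cvtColor(F["image"],cv2.COLOR_BGR2HSV)
    reg=np.zeros(W.shape[:2],bool)
    ok=~np.isnan(W[...,2])
    print(n,"table z",np.nanmedian(W[...,2][(W[...,0]>.4)&(W[...,0]<.8)&(abs(W[...,1])<.3)]))
    bx=ok&(abs(W[...,0]-.47)<.2)&(W[...,1]>-.0)&(W[...,1]<.2)&(W[...,2]>.055)&(W[...,2]<.08)
    print("box",bx.sum(),rect(W[bx]),np.median(W[bx],0))
    bl=ok&(hsv[...,0]>100)&(hsv[...,0]<125)&(hsv[...,1]>150)&(W[...,2]<.1)&(W[...,2]>0)&(W[...,0]>.3)&(abs(W[...,1])<.3)
    k,l,st,ce=cv2.connectedComponentsWithStats(bl.astype(np.uint8))
    for i in range(1,k):
        if st[i,4]>8: print("blue",st[i,4],ce[i].round(1),W[l==i].mean(0).round(4),W[l==i][:,2].max().round(4))
    ld=ok&(abs(W[...,0]-.55)<.14)&(W[...,1]<-.02)&(W[...,1]>-.19)&(W[...,2]>.033)&(F["image"].max(-1)<60)
    if ld.sum()>3: print("bar",ld.sum(),rect(W[ld]),np.median(W[ld],0))
E
```

```text
top table z 0.0030201663549704882
box 691 (array([524.8, 121.6]), array([167.5, 118.3]), np.float32(4.82)) [0.52319023 0.12326597 0.06699185]
blue 82 [335.2 191.9] [ 0.6489 -0.2035  0.022 ] 0.0392
blue 86 [293.1 207.6] [ 0.6007 -0.0671  0.0192] 0.0307
blue 87 [346.8 220.8] [ 0.5548 -0.2378  0.0211] 0.0356
blue 87 [304.1 236.6] [ 0.5064 -0.1     0.0214] 0.0338
bar 114 (array([ 579.3, -152.7]), array([111.3,  11.1]), np.float32(18.89)) [ 0.57850029 -0.15138014  0.04272443]
side table z 0.002053620515523047
box 1154 (array([521.6, 121.5]), array([166.6, 123. ]), np.float32(4.98)) [0.51987276 0.13555666 0.0664839 ]
blue 62 [289.8 184.7] [ 0.5544 -0.231   0.0226] 0.0433
blue 67 [259.  188.8] [ 0.6481 -0.2008  0.0224] 0.0414
blue 27 [304.4 206.9] [ 0.5065 -0.0883  0.0226] 0.0285
blue 40 [270.7 212.5] [ 0.5991 -0.057   0.021 ] 0.0251
bar 133 (array([ 575.8, -148.7]), array([109.7,  11.2]), np.float32(20.41)) [ 0.57900228 -0.14857894  0.03864506]
```

View pics/crop.png

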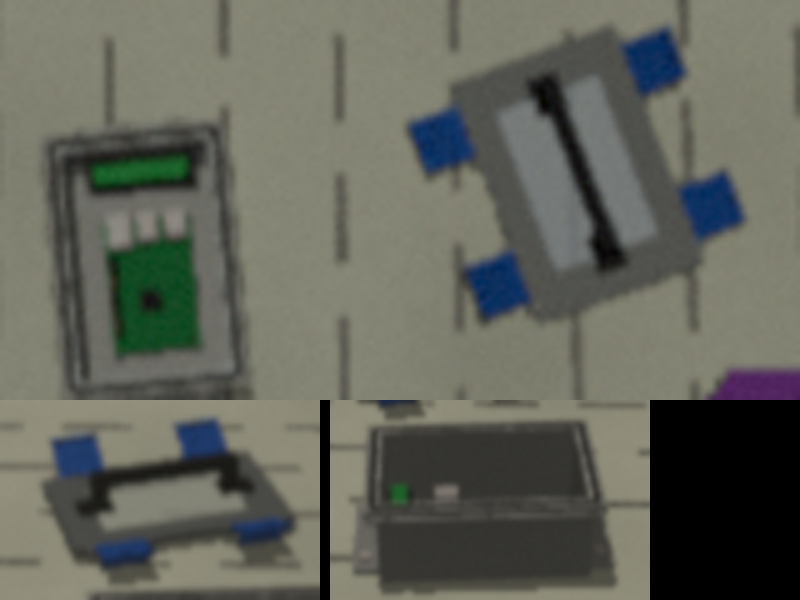

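The crop confirms it: a grey lid with a black handle and four blue clips. The box is at (0.523, 0.1215) with yaw 4.9°, and the lid bar is at (0.578, -0.151) with yaw about 19.7°. The sizes match the ones given (167x118 mm and 111x11 mm).

```bash
cat >> h.py <<'E'
from scipy.spatial.transform import Rotation as Ro
def st():
    s=arm.sense();M=Ro.from_euler("xyz",s["tcp_rot"]).as_matrix()
    print("t",round(s["t"],2),"tcp",s["tcp_pos"].round(4),"x",M[:,0].round(3),"yaw(jaw)",np.degrees(np.arctan2(M[1,1],M[0,1])).round(2),"F",s["ft_force"].round(2),"T",s["ft_torque"].round(3),"op",round(s["opening"],3),"q6",s["joint_positions"][5].round(2))
E
python3 -c "
from h import *
st()"
```

```text
t 0.1 tcp [0.2128 0.5871 0.2416] x [-0.    -0.001 -1.   ] yaw(jaw) 70.07 F [-0.25 -0.4   0.28] T [0.035 0.028 0.005] op 1.001 q6 -0.02
```

```bash
python3 -m pendant '[0.03,-0.061,0,0,0,-10.7, 0.06,-0.122,0,0,0,-21.4, 0.09,-0.183,0,0,0,-32, 0.12,-0.244,0,0,0,-42, 0.15,-0.305,0,0,0,-53, 0.18,-0.366,0,0,0,-64, 0.21,-0.427,0,0,0,-74, 0.24,-0.488,-0.02,0,0,-85, 0.27,-0.548,-0.04,0,0,-96, 0.3,-0.609,-0.06,0,0,-106, 0.33,-0.67,-0.08,0,0,-117, 0.364,-0.738,-0.1,0,0,-127]' 70
python3 -m pendant '[0,0,0,0,0,-10.7,0,0,0,0,0,-13.4,0,0,0,0,0,-13.4,0,0,0,0,0,-13.4]' 60
python3 - <<'E'
from h import *
st()
f=grab_frame("side");o=cv2.resize(f["image"][120:270,200:400],None,fx=4,fy=4,interpolation=cv2.INTER_CUBIC);cv2.imwrite("pics/s1.png",o)
E
```

```text
t: 1.6
tcp_pos: [0.5406, -0.0783, 0.1643]
tcp_rot: [-1.362, 1.571, 2.351]
ft_force: [0.8, 0.7, -0.5]
opening: 0.701
t: 2.1
tcp_pos: [0.54, -0.0761, 0.1649]
tcp_rot: [-0.499, 1.571, 2.987]
ft_force: [-0.0, -0.3, -0.3]
opening: 0.601
t 2.1 tcp [ 0.54   -0.0761  0.1649] x [-0.  0. -1.] yaw(jaw) -70.25 F [-0.05 -0.34 -0.31] T [ 0.036  0.025 -0.027] op 0.601 q6 1.06
```

View pics/s1.png

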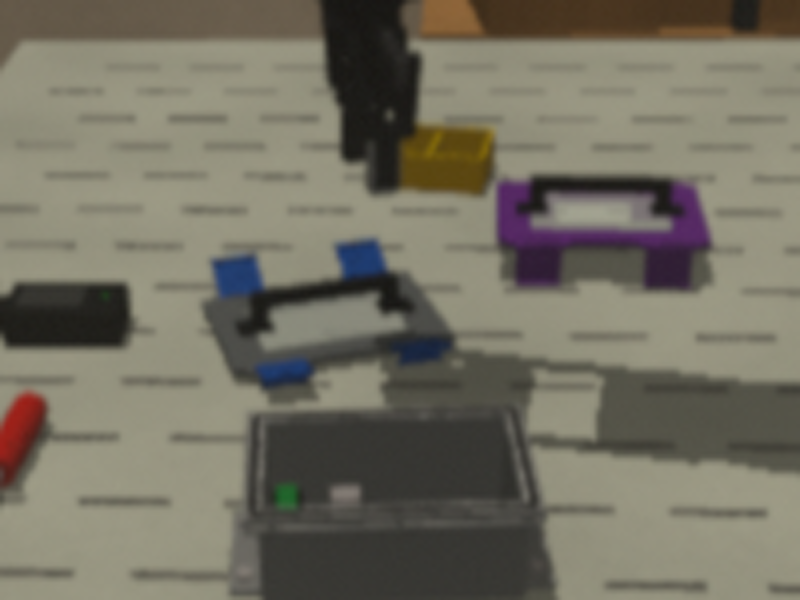

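The gripper hangs clear of the lid, at crop pixel (375,170). Everything else is unmoved. Next I centre over the bar and descend.

```bash
python3 -m pendant '[0.0375,-0.0745,0,0,0,0, 0.0375,-0.0745,0,0,0,0, 0.0375,-0.0745,-0.05,0,0,0, 0.0375,-0.0745,-0.09,0,0,0, 0.0375,-0.0745,-0.115,0,0,0, 0.0375,-0.0745,-0.13,0,0,0, 0.0375,-0.0745,-0.135,0,0,0, 0.0375,-0.0745,-0.135,0,0,0]' 60 && python3 -c "
from h import *
st()"
```

```text
t: 3.15
tcp_pos: [0.578, -0.1508, 0.0304]
tcp_rot: [2.55, 1.57, -0.248]
ft_force: [-0.0, -0.4, -0.2]
opening: 0.601
t 3.15 tcp [ 0.578  -0.1508  0.0304] x [ 0.001 -0.    -1.   ] yaw(jaw) -70.31 F [-0.03 -0.42 -0.23] T [ 0.047  0.028 -0.018] op 0.601 q6 0.95
```

Close, lift, then look.

```bash
python3 -m pendant '[0,0,0,0,0,0,0,0,0,0,0,0,0,0,0,0,0,0,0,0,0,0,0,0,0,0,0,0,0,0,0,0,0,0,0,0,0,0,0.003,0,0,0,0,0,0.01,0,0,0,0,0,0.03,0,0,0,0,0,0.06,0,0,0,0,0,0.09,0,0,0,0,0,0.12,0,0,0]' 0 && python3 -c "
from h import *
st()"
```

```text
t: 4.65
tcp_pos: [0.5776, -0.1508, 0.1522]
tcp_rot: [2.542, 1.57, -0.257]
ft_force: [1.1, -0.3, -3.9]
opening: 0.125
t 4.65 tcp [ 0.5776 -0.1508  0.1522] x [ 0.001 -0.    -1.   ] yaw(jaw) -70.33 F [ 1.06 -0.35 -3.89] T [-0.023 -0.032  0.035] op 0.125 q6 0.95
```

Grip holds: opening is about 10.6 mm and the wrist reads 3.9 N of weight. Now over the box.

```bash
python3 -m pendant '[-0.008,0.04,0,0,0,-2, -0.018,0.09,0,0,0,-5, -0.03,0.15,0,0,0,-8, -0.041,0.21,0,0,0,-12, -0.05,0.25,0,0,0,-14.8, -0.0546,0.2723,0,0,0,-14.8, -0.0546,0.2723,0,0,0,-14.8, -0.0546,0.2723,-0.02,0,0,-14.8, -0.0546,0.2723,-0.02,0,0,-14.8]' && python3 - <<'E'
from h import *
st()
f=grab_frame("side");g=grab_frame("top");np.savez("s2.npz",**f);np.savez("t2.npz",**g)
o=cv2.resize(f["image"][170:290,220:380],None,fx=5,fy=5,interpolation=cv2.INTER_CUBIC);cv2.imwrite("pics/s2.png",o)
for n,F in(("top",g),("side",f)):
    W=pts(F);hsv=cv2.cvtColor(F["image"],cv2.COLOR_BGR2HSV);ok=~np.isnan(W[...,2])
    bl=ok&(hsv[...,0]>100)&(hsv[...,0]<125)&(hsv[...,1]>150)&(W[...,2]<.2)&(W[...,2]>.05)&(W[...,0]>.3)&(abs(W[...,1])<.3)
    k,l,stt,ce=cv2.connectedComponentsWithStats(bl.astype(np.uint8))
    for i in range(1,k):
        if stt[i,4]>8: print(n,stt[i,4],ce[i].round(1),np.median(W[l==i],0).round(4))
E
```

```text
t: 5.78
tcp_pos: [0.5223, 0.1206, 0.1296]
tcp_rot: [0.205, 1.568, -2.852]
ft_force: [-0.1, -0.3, -3.5]
opening: 0.124
t 5.78 tcp [0.5223 0.1206 0.1296] x [-0.002 -0.001 -1.   ] yaw(jaw) -85.16 F [-0.11 -0.29 -3.47] T [ 0.021  0.058 -0.046] op 0.124 q6 1.69
top 88 [254.7 211.3] [0.577  0.0519 0.1221]
top 93 [258.2 244. ] [0.4789 0.0441 0.1215]
side 134 [274.6 200.1] [0.5759 0.0549 0.1197]
side 140 [316. 199.] [0.4775 0.0458 0.1199]
side 79 [323. 233.] [0.4651 0.2032 0.1222]
side 98 [275.  234.5] [0.5634 0.2037 0.118 ]
```

View pics/s2.png

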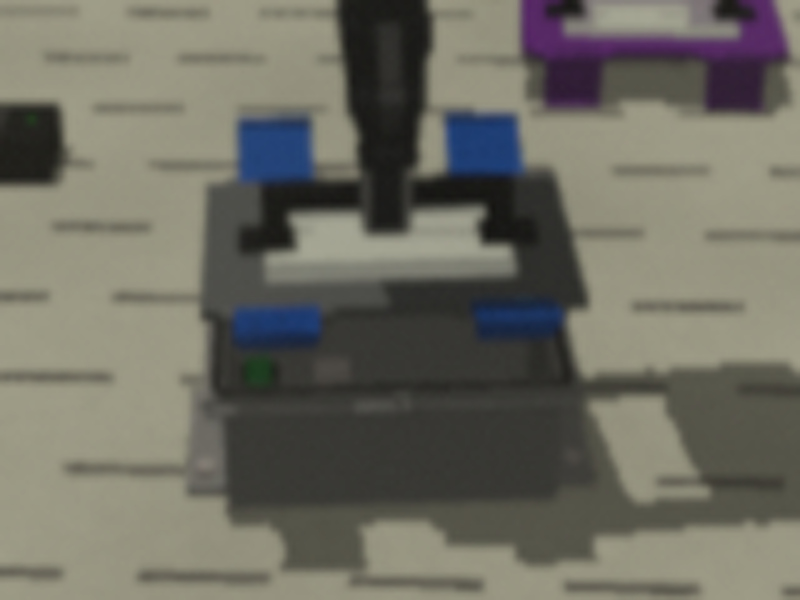

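The lid hangs level above the box, at crop (390,240), with its clips still up. I'll compare the lid and box outlines in each camera, in the box's axes.

```bash
python3 - <<'E'
from h import *
def loc(W,y=4.9):
    a=np.radians(y);d=W[:,:2]-[.5223,.1206];return np.c_[d@[np.cos(a),np.sin(a)],d@[-np.sin(a),np.cos(a)]]*1000
def edges(n,P):
    # edge position per slice, as a line fit across slices: short edges(x) and long edges(y)
    out=[]
    for ax,lim in((0,40),(1,65)):
        lo=[];hi=[]
        for s in np.arange(-lim,lim,8):
            q=P[(P[:,1-ax]>s)&(P[:,1-ax]<s+8)][:,ax]
            if len(q)>2: lo.append((s+4,q.min()));hi.append((s+4,q.max()))
        for nm,L in(("lo",lo),("hi",hi)):
            L=np.array(L)
            if len(L)>3: 
                k=np.median(L[:,1]);L=L[abs(L[:,1]-k)<6];p=np.polyfit(L[:,0],L[:,1],1)
                print(n,"xy"[ax],nm,round(p[1],1),"slope deg",round(np.degrees(np.arctan(p[0])),2),len(L))
for n,a,b in(("top","top0.npz","t2.npz"),("side","side0.npz","s2.npz")):
    F=dict(np.load(a));W=pts(F);m=(abs(W[...,0]-.523)<.12)&(abs(W[...,1]-.121)<.09)&(W[...,2]>.058)&(W[...,2]<.078);edges(n+" box",loc(W[m]))
    F=dict(np.load(b));W=pts(F);h=cv2.cvtColor(F["image"],cv2.COLOR_BGR2HSV)
    m=(abs(W[...,0]-.523)<.12)&(abs(W[...,1]-.121)<.075)&(W[...,2]>.102)&(W[...,2]<.122)&~((h[...,1]>110)&(h[...,0]>95)&(h[...,0]<130))
    print(m.sum(),np.median(W[m][:,2]));edges(n+" lid",loc(W[m]))
E
```

```text
top box x lo -80.3 slope deg -0.28 10
top box x hi 84.4 slope deg -0.5 10
top box y lo -57.2 slope deg 0.03 17
top box y hi 57.6 slope deg -0.49 17
111 0.11294631327619387
top lid y lo -58.2 slope deg 0.06 8
top lid y hi -58.7 slope deg 7.03 6
side box x lo -83.1 slope deg -0.85 10
side box x hi 81.5 slope deg -1.43 10
side box y lo -55.9 slope deg 0.47 17
side box y hi 60.7 slope deg 0.22 17
1619 0.11161170203640097
side lid x lo -83.8 slope deg 0.03 10
side lid x hi 80.3 slope deg 0.88 10
side lid y lo -28.3 slope deg 0.41 7
side lid y hi 58.4 slope deg 1.09 14
```

Box minus lid is about +0.9 mm in x and +0.7 mm in y, and the yaw agrees. I'll correct that and lower gently, watching the force.

```bash
python3 -m pendant '[0.0008,0.0008,-0.01,0,0,0, 0.0008,0.0008,-0.02,0,0,0, 0.0008,0.0008,-0.028,0,0,0, 0.0008,0.0008,-0.03,0,0,0, 0.0008,0.0008,-0.03,0,0,0]' && python3 -m pendant '[0,0,-0.001,0,0,0, 0,0,-0.002,0,0,0, 0,0,-0.003,0,0,0, 0,0,-0.004,0,0,0, 0,0,-0.005,0,0,0, 0,0,-0.005,0,0,0]' && python3 -c "
from h import *
st()"
```

```text
t: 6.5
tcp_pos: [0.5238, 0.1223, 0.0997]
tcp_rot: [0.128, 1.57, -2.928]
ft_force: [-0.4, 0.4, -4.6]
opening: 0.128
t: 7.25
tcp_pos: [0.5238, 0.1223, 0.0949]
tcp_rot: [-0.051, 1.571, -3.107]
ft_force: [-0.1, 0.6, -4.5]
opening: 0.124
t 7.25 tcp [0.5238 0.1223 0.0949] x [-0. -0. -1.] yaw(jaw) -85.13 F [-0.1   0.58 -4.54] T [ 0.004 -0.012 -0.022] op 0.124 q6 1.69
```

```bash
python3 -m pendant '[0,0,-0.001,0,0,0, 0,0,-0.002,0,0,0, 0,0,-0.002,0,0,0]' && python3 -m pendant '[0,0,-0.001,0,0,0, 0,0,-0.002,0,0,0, 0,0,-0.002,0,0,0]' && python3 -c "
from h import *
st()"
```

```text
t: 7.62
tcp_pos: [0.5238, 0.1223, 0.0929]
tcp_rot: [0.133, 1.571, -2.924]
ft_force: [-0.4, 0.2, -4.4]
opening: 0.123
t: 8.0
tcp_pos: [0.5238, 0.1223, 0.0909]
tcp_rot: [0.195, 1.571, -2.862]
ft_force: [0.1, -0.9, -4.0]
opening: 0.121
t 8.0 tcp [0.5238 0.1223 0.0909] x [-0. -0. -1.] yaw(jaw) -85.13 F [ 0.06 -0.91 -4.04] T [ 0.035  0.012 -0.045] op 0.121 q6 1.69
```

Tongue is in the mouth with no jamming. The last 1.5 mm goes in small steps.

```bash
python3 -m pendant '[0,0,-0.0005,0,0,0, 0,0,-0.001,0,0,0, 0,0,-0.001,0,0,0]' && python3 -m pendant '[0,0,-0.0005,0,0,0, 0,0,-0.0005,0,0,0]'&& python3 -m pendant '[0,0,-0.0005,0,0,0, 0,0,-0.0005,0,0,0]'
```

```text
t: 8.38
tcp_pos: [0.5238, 0.1223, 0.09]
tcp_rot: [-0.184, 1.571, 3.043]
ft_force: [-1.1, 0.2, -2.7]
opening: 0.123
t: 8.62
tcp_pos: [0.5238, 0.1224, 0.09]
tcp_rot: [-1.695, 1.571, 1.531]
ft_force: [-3.9, -1.5, 6.3]
opening: 0.128
t: 8.88
tcp_pos: [0.5239, 0.1223, 0.09]
tcp_rot: [-2.967, 1.571, 0.259]
ft_force: [-6.6, -1.2, 10.4]
opening: 0.122
```

Seated: z stopped at 0.090 as predicted and the force turned positive. Release and back off, then check.

```bash
python3 -m pendant '[0,0,0.0005,0,0,0,0,0,0.0005,0,0,0,0,0,0.0005,0,0,0,0,0,0.0005,0,0,0]' 45 && python3 -m pendant '[0,0,0.02,0,0,0,0,0,0.05,0,0,0,0,0,0.09,0,0,0,0,0,0.12,0,0,0,0,0,0.12,0,0,0]' && python3 - <<'E'
from h import *
st()
f=grab_frame("side");g=grab_frame("top");np.savez("s3.npz",**f);np.savez("t3.npz",**g)
o=cv2.resize(f["image"][170:290,220:380],None,fx=5,fy=5,interpolation=cv2.INTER_CUBIC);cv2.imwrite("pics/s3.png",o)
W=pts(f);hsv=cv2.cvtColor(f["image"],cv2.COLOR_BGR2HSV)
R=(abs(W[...,0]-.523)<.12)&(abs(W[...,1]-.121)<.11)
bl=R&(hsv[...,0]>100)&(hsv[...,0]<125)&(hsv[...,1]>150)
a=np.radians(4.9)
k,l,stt,ce=cv2.connectedComponentsWithStats(bl.astype(np.uint8))
for i in range(1,k):
    if stt[i,4]>8:
        w=W[l==i]-[.5238,.1223,.066];L=np.c_[w[:,:2]@[np.cos(a),np.sin(a)],w[:,:2]@[-np.sin(a),np.cos(a)],w[:,2]]*1000
        print(stt[i,4],ce[i].round(1),"loc med",np.median(L,0).round(1),"p5",np.percentile(L,5,axis=0).round(1),"p95",np.percentile(L,95,axis=0).round(1))
m=R&(W[...,2]>.06)&(W[...,2]<.085)&~bl&(f["image"].max(-1)<110)
w=W[m];A=np.c_[w[:,:2]-[.5238,.1223],np.ones(len(w))];c=np.linalg.lstsq(A,w[:,2],rcond=None)[0];print("frame plane tilt deg",np.degrees(c[:2]).round(2),"z",c[2].round(4),len(w))
E
```

```text
t: 9.38
tcp_pos: [0.524, 0.1223, 0.0894]
tcp_rot: [-2.89, 1.571, 0.337]
ft_force: [0.3, -0.4, 0.4]
opening: 0.455
t: 10.0
tcp_pos: [0.5254, 0.1226, 0.2118]
tcp_rot: [-3.018, 1.566, 0.208]
ft_force: [-1.0, -0.7, -0.1]
opening: 0.451
t 10.0 tcp [0.5254 0.1226 0.2118] x [ 0.005  0.001 -1.   ] yaw(jaw) -85.13 F [-1.05 -0.67 -0.06] T [0.021 0.017 0.01 ] op 0.451 q6 1.69
123 [274.6 214.4] loc med [ 47.  -70.5  14.8] p5 [ 34.7 -83.1   7.9] p95 [ 61.4 -59.4  20.8]
130 [314.9 213.7] loc med [-50.4 -70.3  13.3] p5 [-64.4 -83.2   7.9] p95 [-37.2 -57.9  19.1]
59 [322.2 249.4] loc med [-51.3  88.3  17.4] p5 [-64.3  74.4  11.1] p95 [-37.5  90.5  20.8]
94 [274.5 250.5] loc med [48.7 78.1 12.2] p5 [34.3 65.5  9.7] p95 [63.3 91.5 17. ]
frame plane tilt deg [ 0.02 -1.15] z 0.0725 1400
```

View pics/s3.png

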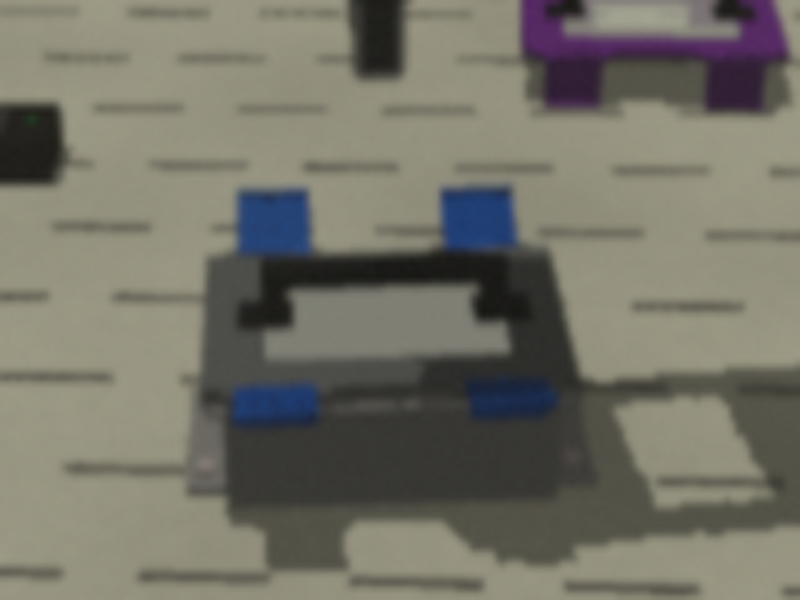

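Lid sits flat (frame top about z 0.072) and all four clips are up, at crop (274,220), (478,218), (275,403) and (512,397). First clip is the one at local (+50,+59). I shut the fingers and go above its flap.

```bash
python3 -m pendant '[0.021,0.046,-0.02,0,0,0, 0.0423,0.0924,-0.05,0,0,0, 0.0423,0.0924,-0.085,0,0,0, 0.0423,0.0924,-0.0935,0,0,0, 0.0423,0.0924,-0.0935,0,0,0, 0.0423,0.0924,-0.0935,0,0,0]' 0 && python3 - <<'E'
from h import *
st()
f=grab_frame("side");cv2.imwrite("pics/s4.png",cv2.resize(f["image"][170:290,220:380],None,fx=5,fy=5,interpolation=cv2.INTER_CUBIC))
E
```

```text
t: 10.85
tcp_pos: [0.5668, 0.2144, 0.1171]
tcp_rot: [-2.893, 1.569, 0.333]
ft_force: [0.5, 0.7, 0.5]
opening: 0.003
t 10.85 tcp [0.5668 0.2144 0.1171] x [ 0.001  0.    -1.   ] yaw(jaw) -85.17 F [0.54 0.66 0.55] T [-0.034  0.015 -0.044] op 0.003 q6 1.83
```

View pics/s4.png

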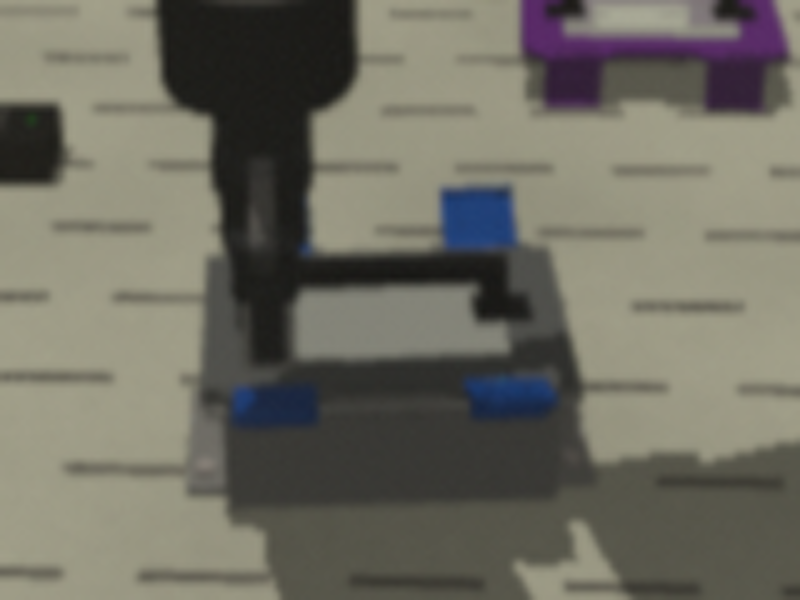

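The fingertips are over the flap at crop (268,355). Next they press down and outward, in steps.

```bash
python3 -m pendant '[0,0,-0.015,0,0,0, -0.0003,0.004,-0.025,0,0,0, -0.0006,0.008,-0.035,0,0,0, -0.001,0.011,-0.042,0,0,0, -0.001,0.012,-0.05,0,0,0, -0.001,0.0125,-0.06,0,0,0, -0.001,0.0125,-0.068,0,0,0, -0.001,0.0125,-0.075,0,0,0, -0.001,0.0125,-0.075,0,0,0]' && python3 -m pendant '[0.0004,-0.005,0,0,0,0, 0.0007,-0.009,0,0,0,0, 0.001,-0.012,0,0,0,0, 0.001,-0.012,0,0,0,0]' && python3 - <<'E'
from h import *
st()
f=grab_frame("side");cv2.imwrite("pics/s5.png",cv2.resize(f["image"][170:290,220:380],None,fx=5,fy=5,interpolation=cv2.INTER_CUBIC))
E
```

```text
t: 12.02
tcp_pos: [0.5648, 0.2271, 0.0403]
tcp_rot: [0.196, 1.57, -2.861]
ft_force: [0.2, -0.5, -0.3]
opening: 0.001
t: 12.52
tcp_pos: [0.5658, 0.2163, 0.0407]
tcp_rot: [-0.984, 1.57, 2.244]
ft_force: [-0.2, 2.3, -1.0]
opening: -0.002
t 12.53 tcp [0.5658 0.2163 0.0407] x [-0.  0. -1.] yaw(jaw) -85.05 F [-0.21  2.33 -1.01] T [0.295 0.082 0.01 ] op -0.002 q6 1.83
```

View pics/s5.png

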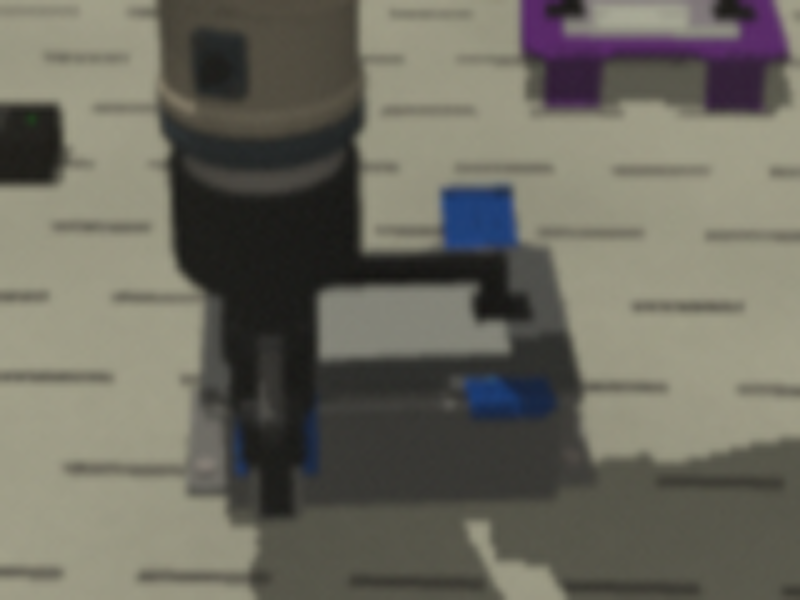

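The clip hangs down behind the fingers, blue edges at crop (240,450) and (312,445), and 2.3 N has begun. I keep pushing in.

```bash
python3 -m pendant '[0.0002,-0.002,0,0,0,0, 0.0003,-0.004,0,0,0,0, 0.0003,-0.004,0,0,0,0]'; python3 -m pendant '[0.0002,-0.002,0,0,0,0, 0.0003,-0.004,0,0,0,0, 0.0003,-0.004,0,0,0,0]' ; python3 -m pendant '[0.0001,-0.001,0,0,0,0, 0.0002,-0.002,0,0,0,0, 0.0002,-0.002,0,0,0,0]'
```

```text
t: 12.95
tcp_pos: [0.5667, 0.2106, 0.0412]
tcp_rot: [2.717, 1.571, -0.341]
ft_force: [0.2, -0.4, 0.2]
opening: 0.003
t: 13.32
tcp_pos: [0.5668, 0.2071, 0.0411]
tcp_rot: [-2.83, 1.571, 0.396]
ft_force: [0.3, 1.3, 0.4]
opening: -0.0
t: 13.7
tcp_pos: [0.5672, 0.2059, 0.0413]
tcp_rot: [-2.287, 1.57, 0.939]
ft_force: [-1.7, 4.8, 2.5]
opening: -0.002
```

```bash
python3 -m pendant '[0.0001,-0.0015,0,0,0,0, 0.0002,-0.003,0,0,0,0, 0.0002,-0.003,0,0,0,0]'; python3 -m pendant '[-0.0007,0.015,0,0,0,0,-0.0015,0.03,0,0,0,0, -0.0015,0.03,0.04,0,0,0,-0.0015,0.03,0.1,0,0,0,-0.0015,0.03,0.11,0,0,0,-0.0015,0.03,0.11,0,0,0]'; python3 - <<'E'
from h import *
st()
f=grab_frame("side");cv2.imwrite("pics/s6.png",cv2.resize(f["image"][170:290,220:380],None,fx=5,fy=5,interpolation=cv2.INTER_CUBIC))
W=pts(f);h=cv2.cvtColor(f["image"],cv2.COLOR_BGR2HSV);a=np.radians(4.9)
bl=(abs(W[...,0]-.523)<.12)&(abs(W[...,1]-.121)<.11)&(h[...,0]>100)&(h[...,0]<125)&(h[...,1]>150)
k,l,stt,ce=cv2.connectedComponentsWithStats(bl.astype(np.uint8))
for i in range(1,k):
    if stt[i,4]>8:
        w=W[l==i]-[.5238,.1223,.066];L=np.c_[w[:,:2]@[np.cos(a),np.sin(a)],w[:,:2]@[-np.sin(a),np.cos(a)],w[:,2]]*1000
        print(stt[i,4],"med",np.median(L,0).round(1),"p5",np.percentile(L,5,axis=0).round(1),"p95",np.percentile(L,95,axis=0).round(1))
E
```

```text
t: 14.08
tcp_pos: [0.5676, 0.2046, 0.0418]
tcp_rot: [-2.157, 1.567, 1.07]
ft_force: [-3.7, 13.4, 4.9]
opening: -0.005
t: 14.82
tcp_pos: [0.5658, 0.2326, 0.1514]
tcp_rot: [-2.97, 1.57, 0.257]
ft_force: [-0.4, -0.4, -0.3]
opening: 0.004
t 14.82 tcp [0.5658 0.2326 0.1514] x [ 0.001  0.    -1.   ] yaw(jaw) -85.11 F [-0.43 -0.42 -0.33] T [-0.046 -0.01  -0.058] op 0.004 q6 1.86
124 med [-51.2 -71.3  13.9] p5 [-65.1 -84.    8. ] p95 [-37.4 -58.6  19.1]
15 med [ 34.8 -73.   13.9] p5 [ 34.3 -79.8   7.7] p95 [ 37.3 -59.6  20.7]
85 med [-50.3  86.5  14.8] p5 [-64.7  69.5   1.3] p95 [-35.9  90.   20.2]
20 med [53.3 61.5  3.3] p5 [43.4 60.   1.6] p95 [62.9 63.   5.9]
15 med [ 55.4  63.8 -27.2] p5 [ 43.8  62.2 -29. ] p95 [ 62.6  66.9 -25.5]
```

Clip 1 is shut: its outer face is at local y 62 to 64, its lip at 66.9, and it hit a hard stop at 13 N. Next is the opposite corner, (-50,-59).

```bash
python3 -m pendant '[-0.02,-0.05,0,0,0,0, -0.04,-0.1,0,0,0,0, -0.062,-0.15,0,0,0,0, -0.0843,-0.2027,0,0,0,0, -0.0843,-0.2027,0,0,0,0, -0.0843,-0.2027,-0.02,0,0,0, -0.0843,-0.2027,-0.035,0,0,0, -0.0843,-0.2027,-0.035,0,0,0, -0.0843,-0.2027,-0.035,0,0,0]' && python3 - <<'E'
from h import *
st()
E
```

```text
t: 16.0
tcp_pos: [0.4814, 0.0299, 0.1158]
tcp_rot: [-0.059, 1.57, -3.115]
ft_force: [0.3, -0.1, 0.6]
opening: 0.001
t 16.0 tcp [0.4814 0.0299 0.1158] x [-0.001 -0.    -1.   ] yaw(jaw) -85.09 F [ 0.33 -0.06  0.56] T [-0.024  0.078  0.019] op 0.001 q6 1.52
```

```bash
python3 -m pendant '[0,0,-0.015,0,0,0, 0.0003,-0.004,-0.025,0,0,0, 0.0006,-0.008,-0.035,0,0,0, 0.001,-0.011,-0.042,0,0,0, 0.001,-0.012,-0.05,0,0,0, 0.001,-0.0125,-0.06,0,0,0, 0.001,-0.0125,-0.068,0,0,0, 0.001,-0.0125,-0.075,0,0,0, 0.001,-0.0125,-0.075,0,0,0]' && python3 -m pendant '[-0.0004,0.005,0,0,0,0, -0.0007,0.009,0,0,0,0, -0.001,0.012,0,0,0,0, -0.001,0.012,0,0,0,0]' && python3 -m pendant '[-0.0002,0.002,0,0,0,0, -0.0003,0.004,0,0,0,0, -0.0003,0.004,0,0,0,0]'; python3 -m pendant '[-0.0002,0.002,0,0,0,0, -0.0003,0.004,0,0,0,0, -0.0003,0.004,0,0,0,0]' ; python3 -m pendant '[-0.0001,0.001,0,0,0,0, -0.0002,0.002,0,0,0,0, -0.0002,0.002,0,0,0,0]'
```

```text
t: 17.12
tcp_pos: [0.482, 0.0171, 0.0404]
tcp_rot: [-0.076, 1.57, -3.132]
ft_force: [-0.8, -0.8, -0.1]
opening: 0.002
t: 17.62
tcp_pos: [0.4815, 0.0292, 0.0412]
tcp_rot: [-2.749, 1.57, 0.478]
ft_force: [0.1, -0.2, 0.7]
opening: -0.006
t: 18.0
tcp_pos: [0.4812, 0.0334, 0.0411]
tcp_rot: [-2.777, 1.57, 0.45]
ft_force: [0.3, 0.1, -0.2]
opening: 0.0
t: 18.38
tcp_pos: [0.4807, 0.0372, 0.041]
tcp_rot: [-1.072, 1.571, 2.155]
ft_force: [0.0, 0.5, 0.4]
opening: 0.002
t: 18.75
tcp_pos: [0.4806, 0.0389, 0.0411]
tcp_rot: [2.104, 1.571, -0.953]
ft_force: [-0.6, -2.7, 1.6]
opening: -0.003
```

```bash
python3 -m pendant '[-0.0001,0.0015,0,0,0,0, -0.0002,0.003,0,0,0,0, -0.0003,0.0035,0,0,0,0]'; python3 -m pendant '[0.0007,-0.015,0,0,0,0,0.0015,-0.033,0,0,0,0, 0.0015,-0.033,0.04,0,0,0,0.0015,-0.033,0.1,0,0,0,0.0015,-0.033,0.11,0,0,0,0.0015,-0.033,0.11,0,0,0]'; python3 - <<'E'
from h import *
st()
g=grab_frame("top");f=grab_frame("side");a=np.radians(4.9)
cv2.imwrite("pics/s7.png",np.hstack([cv2.resize(F["image"][y:y+120,x:x+80],None,fx=5,fy=5,interpolation=cv2.INTER_CUBIC) for F,x,y in((g,195,170),(f,260,170))]))
for n,F in(("top",g),("side",f)):
  W=pts(F);h=cv2.cvtColor(F["image"],cv2.COLOR_BGR2HSV)
  bl=(abs(W[...,0]-.523)<.12)&(abs(W[...,1]-.121)<.11)&(h[...,0]>100)&(h[...,0]<125)&(h[...,1]>150)
  k,l,stt,ce=cv2.connectedComponentsWithStats(bl.astype(np.uint8))
  for i in range(1,k):
    if stt[i,4]>5:
        w=W[l==i]-[.5238,.1223,.066];L=np.c_[w[:,:2]@[np.cos(a),np.sin(a)],w[:,:2]@[-np.sin(a),np.cos(a)],w[:,2]]*1000
        print(n,stt[i,4],"med",np.median(L,0).round(1),"p5",np.percentile(L,5,axis=0).round(1),"p95",np.percentile(L,95,axis=0).round(1))
E
```

```text
t: 19.12
tcp_pos: [0.4807, 0.041, 0.0415]
tcp_rot: [1.911, 1.569, -1.145]
ft_force: [0.3, -18.5, 6.2]
opening: 0.002
t: 19.88
tcp_pos: [0.482, 0.0091, 0.1514]
tcp_rot: [-3.129, 1.569, 0.098]
ft_force: [-0.0, 0.5, -0.1]
opening: 0.002
t 19.88 tcp [0.482  0.0091 0.1514] x [ 0.002  0.    -1.   ] yaw(jaw) -85.16 F [-0.01  0.53 -0.1 ] T [-0.016 -0.017 -0.008] op 0.002 q6 1.48
top 57 med [ 52.4 -73.   16.1] p5 [ 42.  -83.4   6.6] p95 [ 62.3 -61.4  24.1]
top 101 med [-49.3  74.   12.1] p5 [-63.8  60.9   7. ] p95 [-36.1  87.   20.6]
side 120 med [ 48.  -69.6  14.8] p5 [ 34.7 -81.2   8.7] p95 [ 61.3 -59.   21.1]
side 89 med [-50.   81.7  15.5] p5 [-64.5  68.5   2.7] p95 [-35.6  91.6  20.1]
side 28 med [49.  62.4  3.6] p5 [35.7 59.8  1. ] p95 [62.2 64.1  5.9]
side 17 med [ 48.8  64.6 -26.8] p5 [ 37.5  63.2 -28.4] p95 [ 62.4  66.9 -25.6]
```

View pics/s7.png

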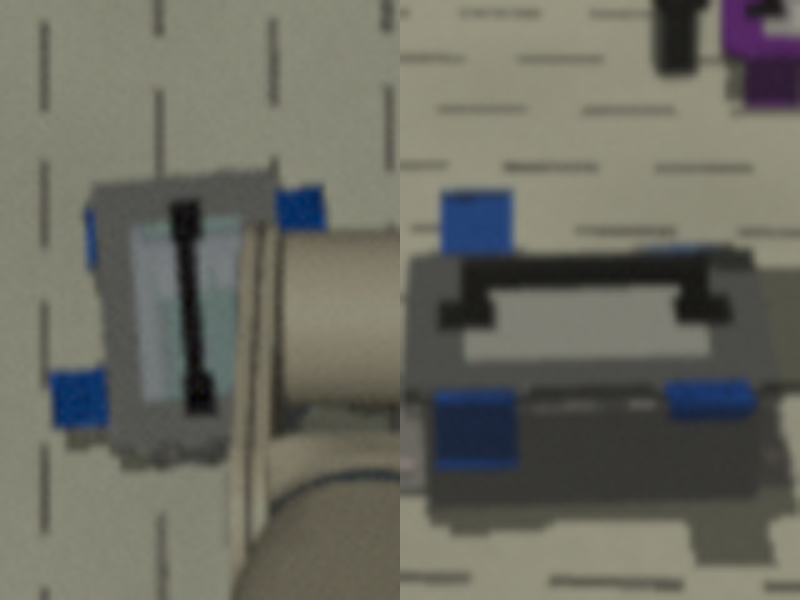

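Left is top, right is side. The clip at (-50,-59) is gone from the upright position, with only its hinge edge visible at (680,248). The stop position mirrors the first clip's, with a hard stop at 18 N. Third is (-50,+59).

```bash
python3 -m pendant '[-0.004,0.05,0,0,0,0, -0.008,0.1,0,0,0,0, -0.012,0.15,0,0,0,0, -0.0155,0.1972,0,0,0,0, -0.0155,0.1972,0,0,0,0, -0.0155,0.1972,-0.02,0,0,0, -0.0155,0.1972,-0.0355,0,0,0, -0.0155,0.1972,-0.0355,0,0,0, -0.0155,0.1972,-0.0355,0,0,0]' && python3 -m pendant '[0,0,-0.015,0,0,0, -0.0003,0.004,-0.025,0,0,0, -0.0006,0.008,-0.035,0,0,0, -0.001,0.011,-0.042,0,0,0, -0.001,0.012,-0.05,0,0,0, -0.001,0.0125,-0.06,0,0,0, -0.001,0.0125,-0.068,0,0,0, -0.001,0.0125,-0.075,0,0,0, -0.001,0.0125,-0.075,0,0,0]' && python3 -m pendant '[0.0004,-0.005,0,0,0,0, 0.0007,-0.009,0,0,0,0, 0.001,-0.012,0,0,0,0, 0.001,-0.012,0,0,0,0]'; python3 -m pendant '[0.0002,-0.002,0,0,0,0, 0.0003,-0.004,0,0,0,0, 0.0003,-0.004,0,0,0,0]'; python3 -m pendant '[0.0002,-0.002,0,0,0,0, 0.0003,-0.004,0,0,0,0, 0.0003,-0.004,0,0,0,0]' ; python3 -m pendant '[0.0001,-0.001,0,0,0,0, 0.0002,-0.002,0,0,0,0, 0.0002,-0.002,0,0,0,0]'
```

```text
t: 21.1
tcp_pos: [0.4664, 0.2063, 0.1154]
tcp_rot: [0.336, 1.57, -2.722]
ft_force: [0.2, -0.4, 0.7]
opening: 0.001
t: 22.22
tcp_pos: [0.4649, 0.2191, 0.0399]
tcp_rot: [0.286, 1.57, -2.771]
ft_force: [0.5, 0.4, 0.1]
opening: -0.001
t: 22.72
tcp_pos: [0.4663, 0.2073, 0.0407]
tcp_rot: [-2.866, 1.571, 0.361]
ft_force: [-1.1, 1.7, -0.5]
opening: -0.002
t: 23.1
tcp_pos: [0.4666, 0.2028, 0.0406]
tcp_rot: [1.68, 1.571, -1.377]
ft_force: [-1.1, -0.8, -0.6]
opening: 0.002
t: 23.48
tcp_pos: [0.4671, 0.1995, 0.0407]
tcp_rot: [-2.385, 1.57, 0.841]
ft_force: [-1.3, 2.6, 2.6]
opening: 0.001
t: 23.85
tcp_pos: [0.4675, 0.1984, 0.041]
tcp_rot: [-2.338, 1.569, 0.888]
ft_force: [-2.6, 9.5, 4.7]
opening: -0.005
```

```bash
python3 -m pendant '[0.0001,-0.001,0,0,0,0, 0.0002,-0.002,0,0,0,0, 0.0002,-0.002,0,0,0,0]'; python3 -m pendant '[-0.0007,0.015,0,0,0,0,-0.0015,0.03,0,0,0,0, -0.0015,0.03,0.04,0,0,0,-0.0015,0.03,0.1,0,0,0,-0.0015,0.03,0.11,0,0,0,-0.0015,0.03,0.11,0,0,0]'
```

```text
t: 24.22
tcp_pos: [0.468, 0.1972, 0.0414]
tcp_rot: [-2.341, 1.567, 0.885]
ft_force: [-3.7, 15.1, 8.2]
opening: -0.004
t: 24.98
tcp_pos: [0.4659, 0.2256, 0.1508]
tcp_rot: [-2.924, 1.57, 0.303]
ft_force: [-0.6, -0.6, -0.8]
opening: 0.002
```

Third clip hit a hard stop at 15 N. The last one is (+50,-59), so I shift by (+0.115,-0.187).

```bash
python3 -m pendant '[0.03,-0.047,0,0,0,0, 0.06,-0.095,0,0,0,0, 0.09,-0.145,0,0,0,0, 0.1152,-0.1873,0,0,0,0, 0.1152,-0.1873,0,0,0,0, 0.1152,-0.1873,-0.02,0,0,0, 0.1152,-0.1873,-0.035,0,0,0, 0.1152,-0.1873,-0.035,0,0,0, 0.1152,-0.1873,-0.035,0,0,0]' && python3 -m pendant '[0,0,-0.015,0,0,0, 0.0003,-0.004,-0.025,0,0,0, 0.0006,-0.008,-0.035,0,0,0, 0.001,-0.011,-0.042,0,0,0, 0.001,-0.012,-0.05,0,0,0, 0.001,-0.0125,-0.06,0,0,0, 0.001,-0.0125,-0.068,0,0,0, 0.001,-0.0125,-0.075,0,0,0, 0.001,-0.0125,-0.075,0,0,0]' && python3 -m pendant '[-0.0004,0.005,0,0,0,0, -0.0007,0.009,0,0,0,0, -0.001,0.012,0,0,0,0, -0.001,0.012,0,0,0,0]' && python3 -m pendant '[-0.0002,0.002,0,0,0,0, -0.0003,0.004,0,0,0,0, -0.0003,0.004,0,0,0,0]'; python3 -m pendant '[-0.0002,0.002,0,0,0,0, -0.0003,0.004,0,0,0,0, -0.0003,0.004,0,0,0,0]' ; python3 -m pendant '[-0.0001,0.001,0,0,0,0, -0.0002,0.002,0,0,0,0, -0.0002,0.002,0,0,0,0]'
```

```text
t: 26.1
tcp_pos: [0.5808, 0.0385, 0.1154]
tcp_rot: [-0.134, 1.57, 3.093]
ft_force: [0.2, -0.9, 0.5]
opening: 0.002
t: 27.22
tcp_pos: [0.5815, 0.0254, 0.0398]
tcp_rot: [-0.029, 1.57, -3.086]
ft_force: [0.1, -0.8, -0.4]
opening: 0.001
t: 27.72
tcp_pos: [0.5813, 0.032, 0.0387]
tcp_rot: [1.55, 1.564, -1.505]
ft_force: [9.1, -35.8, -23.7]
opening: -0.001
t: 28.1
tcp_pos: [0.5807, 0.0412, 0.0405]
tcp_rot: [-0.912, 1.571, 2.314]
ft_force: [1.2, -0.4, 0.1]
opening: 0.002
t: 28.48
tcp_pos: [0.5806, 0.046, 0.0409]
tcp_rot: [-3.065, 1.57, 0.162]
ft_force: [0.2, -0.4, 0.5]
opening: 0.0
t: 28.85
tcp_pos: [0.5806, 0.0467, 0.0409]
tcp_rot: [2.23, 1.57, -0.826]
ft_force: [0.5, -6.3, 3.6]
opening: 0.002
```

The force spiked to 36 N, then released. The final position agrees with a shut clip. Finish the push, back away and inspect.

```bash
python3 -m pendant '[-0.0001,0.0015,0,0,0,0, -0.0002,0.003,0,0,0,0, -0.0002,0.003,0,0,0,0]'; python3 -m pendant '[0.0007,-0.015,0,0,0,0,0.0015,-0.032,0,0,0,0, 0.0015,-0.032,0.04,0,0,0,0.0015,-0.032,0.1,0,0,0,0.0015,-0.05,0.15,0,0,0,0.0015,-0.11,0.17,0,0,0,0.0015,-0.17,0.17,0,0,0,0.0015,-0.22,0.17,0,0,0,0.0015,-0.25,0.17,0,0,0,0.0015,-0.25,0.17,0,0,0]'; python3 - <<'E'
from h import *
st()
g=grab_frame("top");f=grab_frame("side");a=np.radians(4.9)
cv2.imwrite("pics/s8.png",np.hstack([cv2.resize(F["image"][y:y+120,x:x+80],None,fx=5,fy=5,interpolation=cv2.INTER_CUBIC) for F,x,y in((g,195,170),(f,260,170))]))
for n,F,b in(("top",g,"top0.npz"),("side",f,"side0.npz")):
  W=pts(F);h=cv2.cvtColor(F["image"],cv2.COLOR_BGR2HSV)
  R=(abs(W[...,0]-.523)<.12)&(abs(W[...,1]-.121)<.11)
  bl=R&(h[...,0]>100)&(h[...,0]<125)&(h[...,1]>130)
  k,l,stt,ce=cv2.connectedComponentsWithStats(bl.astype(np.uint8))
  for i in range(1,k):
    if stt[i,4]>3:
        w=W[l==i]-[.5238,.1223,.066];L=np.c_[w[:,:2]@[np.cos(a),np.sin(a)],w[:,:2]@[-np.sin(a),np.cos(a)],w[:,2]]*1000
        print(n,stt[i,4],"med",np.median(L,0).round(1),"p5",np.percentile(L,5,axis=0).round(1),"p95",np.percentile(L,95,axis=0).round(1))
  m=R&(abs(W[...,1]-.121)<.058)&(W[...,2]>.06)&(W[...,2]<.085)&~bl&(F["image"].max(-1)<110)
  w=W[m];c=np.linalg.lstsq(np.c_[w[:,:2]-[.5238,.1223],np.ones(len(w))],w[:,2],rcond=None)[0];print(n,"tilt deg",np.degrees(c[:2]).round(2),"z",c[2].round(4))
  I0=np.load(b)["image"].astype(int)
  for nm,(x,y) in dict(tower=(.47,.29),tray=(.53,-.43)).items(): pass
  d=(abs(F["image"].astype(int)-I0).max(-1)>50).astype(np.uint8)
  k,l,s2,ce=cv2.connectedComponentsWithStats(d);print(n,"changed",[(s2[i,4],ce[i].round().tolist()) for i in range(1,k) if s2[i,4]>12])
E
```

```text
t: 29.22
tcp_pos: [0.5807, 0.0484, 0.0413]
tcp_rot: [2.034, 1.568, -1.022]
ft_force: [-0.5, -14.4, 6.7]
opening: 0.003
t: 30.48
tcp_pos: [0.5809, -0.2022, 0.2102]
tcp_rot: [-0.732, 1.571, 2.491]
ft_force: [-0.8, -0.3, -0.0]
opening: -0.002
t 30.48 tcp [ 0.5809 -0.2022  0.2102] x [-0.  0. -1.] yaw(jaw) -85.33 F [-0.75 -0.33 -0.04] T [ 0.042  0.032 -0.008] op -0.002 q6 1.13
top 20 med [ 48.8 -61.5   5.7] p5 [ 34.7 -64.2   2.9] p95 [ 62.7 -58.9  12. ]
top 6 med [45.2 58.1  7.7] p5 [38.5 57.6  4.2] p95 [52.2 59.1 10.3]
top 18 med [-51.7 -61.5   6.5] p5 [-62.9 -63.9   2.3] p95 [-40.4 -59.5  13.6]
top 4 med [-58.   57.7   9.9] p5 [-61.9  57.6   8.9] p95 [-53.7  58.4  14. ]
top tilt deg [0.09 0.2 ] z 0.0723
top changed [(np.int32(32), [335.0, 177.0]), (np.int32(14), [383.0, 179.0]), (np.int32(54), [324.0, 191.0]), (np.int32(94), [336.0, 192.0]), (np.int32(424), [359.0, 206.0]), (np.int32(656), [306.0, 214.0]), (np.int32(35), [326.0, 206.0]), (np.int32(127), [233.0, 214.0]), (np.int32(35), [252.0, 215.0]), (np.int32(20), [213.0, 217.0]), (np.int32(110), [346.0, 220.0]), (np.int32(33), [232.0
[... 1099 characters left out ...]
9), [266.0, 18.0]), (np.int32(1643), [544.0, 41.0]), (np.int32(54), [264.0, 49.0]), (np.int32(163), [277.0, 64.0]), (np.int32(868), [278.0, 93.0]), (np.int32(285), [511.0, 93.0]), (np.int32(15), [519.0, 81.0]), (np.int32(47), [549.0, 86.0]), (np.int32(41), [489.0, 134.0]), (np.int32(953), [275.0, 200.0]), (np.int32(102), [315.0, 195.0]), (np.int32(15), [298.0, 195.0]), (np.int32(2743), [411.0, 222.0]), (np.int32(18), [291.0, 201.0]), (np.int32(1296), [490.0, 238.0]), (np.int32(134), [299.0, 221.0]), (np.int32(16), [545.0, 225.0]), (np.int32(539), [297.0, 235.0]), (np.int32(55), [556.0, 233.0]), (np.int32(20), [558.0, 247.0]), (np.int32(730), [530.0, 266.0]), (np.int32(2814), [549.0, 349.0])]
```

View pics/s8.png

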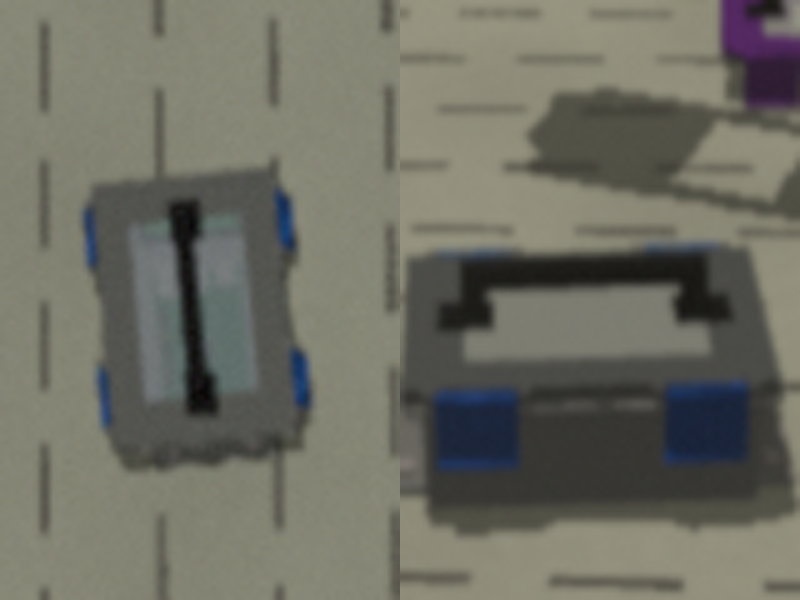

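All four clips hang flush, and the -y pair matches each other and mirrors the +y pair in the top view. The lid is level and the arm is clear. There are no pixel changes at the tower, tray, adapter or screwdriver. Handing in.

```bash
python3 -c "
from h import *
arm.sign_off();st()"
```

```text
the job is handed in; nothing more can be done
the job is handed in; nothing more can be done
```

The lid is back on the enclosure, flat on the rim, and all four clips are shut. I handed the job in at about 30.5 s with the arm clear; it reports no verdict.

- **Lid:** I lowered it in small steps. It seated at the predicted height, with up to about 10 N on the wrist, while all four clips were still open.
- **Clips:** I closed them crosswise, in lid positions (+50,+59), (-50,-59), (-50,+59), then (+50,-59). Each ended on a hard stop at 13 to 18 N.
- **Final check, +y side:** the side camera shows both outer faces at about 63 mm from the lid's middle, hanging straight down.
- **Final check, -y side:** these clips were seen only edge-on from above, 64 mm out at most, so their being shut rests on that and on the stop positions.
- **Lid level:** the top camera gives 0.2° of tilt. The side camera gives 1.6° (1.15° before clipping), which I put down to its calibration.
- **Bystanders:** neither camera shows a change at the tower, tray, adapter or screwdriver. In the top view the image changed near the purple lid, where the arm and its shadow are, but the side view shows no change there.

**One irregularity:** the last clip resisted with about 36 N sideways, 44 N in total on the wrist, before it gave way. That was pressed with the fingertips, not the gripper's body, and I did not find the cause.

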